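Set the griddle heat, then draw out the scraper handle and hold it

ROBOT

A 6-joint arm with a two-finger parallel gripper is mounted at the origin on the work surface. World frame = base frame: x ahead of the robot, y to its left, z up, the work surface at z = 0. Lengths are in m, angles in rad, forces in N, time in s.
With the tool pointing down it reaches from about 0.325 to 0.9 m from the base axis. Payload 6.1 kg.
Tool frame: the origin (TCP) lies midway between the tips of the shut fingers; the grasp point (between the pads) lies 19 mm behind it; z points along the fingers, x is the direction in which the jaws open and shut, and the axes are right-handed (so a half turn about z gives the same grasp; the last joint's range is limited). The gripper opens to 85 mm and grips with 20 to 120 N. Pads are 22 mm wide; open, the fingers measure 114 mm over their backs; the gripper's body (76 mm by 85 mm) begins 54 mm behind the grasp point. The pads swing forward as they close: fully open they stand 13 mm farther back than shut.
Start: joints at [1.116, 0.22, 1.526, -0, 1.395, -0.126], TCP at [0.202, 0.592, 0.231] pointing down, gripper open.
Joint ranges: [-2.98, 2.98], [-0.91, 2.08], [0.09, 2.57], [-1.24, 4.39], [0.2, 2.65], [-2.68, 2.68]. Speed limits (rad/s): [2.57, 2.57, 3.01, 3.14, 3.14, 3.14].

INTERFACE

Orientations are given as a unit quaternion [x, y, z, w].
In Python, from rig import ctrl, optics gives the robot as it stands. Calls block until the motion is done:
- ctrl.move_to(position, orientation): joint-space move of the TCP to a pose.
- ctrl.move_straight(position, ori=None, rate=0.15, until_force=None): straight line of the TCP; ori=None keeps the orientation; rate is the mean speed in m/s. With until_force (N) it stops when the force on the tool has changed by that much, and returns True; else False.
- ctrl.move_j(angles): joint-space move.
- ctrl.set_gripper(opening, squeeze=None): opening from 0.0 (shut) to 1.0 (fully open); squeeze is the grip in N (None keeps the last); returns when the fingers have stopped.
- ctrl.pause(seconds).
- ctrl.ik(position, orientation): joint angles nearest the present ones, or None.
- ctrl.read_state(): the state.
- optics.get_image(name): name is "side" or "top"; returns the picture (420x560x3 uint8, red, green, blue); there is no depth.
- optics.camera_info(name): a dict with "K" (3x3 intrinsics, pixels), "D" ([k1, k2, p1, p2, k3] as OpenCV has them; the pictures are not rectified), "rvec" (rotation vector, rad) and "tvec" (3), from world to camera coordinates, as OpenCV has them. Camera axes: x right, y down, z forward; pixel columns grow to the right and rows downward; lengths in m; the calibration is good to about 2 mm. A picture is of the moment at which its call begins. camera_info takes no time and is no camera call.
A pose or a line that the arm cannot do raises ctrl.Unreachable and nothing moves.
- ctrl.hand_in(): hands the job in, once; it reports no verdict.
The state is a dict: "time_s": time; "joint_pos": joint angles; "joint_vel": joint speeds; "effort": joint torques, N m; "tcp_pos": TCP position; "tool_rot": TCP orientation; "force": force on the tool from outside, world axes, zero at the start; "torque": the same for the moment, N m; "opening": opening from 0.0 (shut) to 1.0 (fully open).
Only numpy, scipy, OpenCV 4.12 (cv2) and the standard library are available. Lean on these libraries where they do the work, as an engineer would, in place of code of your own. Each camera call takes 0.05 s, during which the arm holds its last target. There are 200 camera calls.

TASK

Get the griddle ready: first turn the heat dial on the grey regulator box clockwise until its pointer stands at the one long, broad mark. Then squeeze in the button on the side of the clamped scraper's telescoping wooden grip and, keeping it squeezed, draw the grip straight out past the first stop to the second stop (fully out). Finish there, still gripping it with the button squeezed and holding it fully out against its return spring while I tighten the collar: do not let go at the end, and leave the bowl, sieve and kettle where they are.

Things in the scene. Friction and masses are not known exactly. Their poses are not given: they have to be found in the camera images.
- regulator: Fixed grey regulator box, 160 x 130 x 70 mm, with the dial at the centre of its top and a cable leaving its left side; origin under its centre, z up.
- dial_grip (a point): Grip point of the heat dial: on its vertical axis, 10 mm below the top of its upright black bar (44 long, 14 thick, 32 mm tall, top 106 mm above the bench), which stands on a disc 44 mm across, 4 mm thick. The fingers close across the 14 mm. Its own y axis points along the bar to the pointer end, x across the bar, z up; it turns with the dial.
- dial_pointer (a point): Tip of the small white pointer nib at the foot of the dial, 29 mm from the dial's axis, 2 mm above the box top; a white line on the bar's top also runs to this end.
- set_mark (a point): Middle of the wanted mark on the box top, the only long, broad one (22 x 7 mm, 42 mm from the dial's axis); the other marks are thin 8 x 2 mm ticks every 20 degrees. The dial is set when the pointer stands radially under it.
- dial_knob (a joint): Angle of the heat dial in rad, growing clockwise seen from above, 0 to 3.14; the wanted mark is at 1.745 rad (100 degrees), the dial starts at 0.5 to 1.15. It stays where it is left (friction 0.04 N m).
- collar_mouth (a point): Fixed: middle of the mouth of the black collar (34 mm across) at the robot end of the scraper's level 28 mm steel outer tube, 75 mm above the bench, 80 mm from the grip's centre when fully in; own x along the tube away from the robot, z up. Beyond it are a cutting board (220 x 180 x 25 mm), a saddle block from 140 mm on, and a screw clamp (114 mm tall at most).
- grip_centre (a point): Centre of the wooden telescoping grip, a level bar 100 long, 26 wide, 32 mm tall, 75 mm above open bench. Own x axis along the tube towards the clamp: drawing out is along own -x, roughly towards the robot; y to the button side, z up; moves with the grip. On the inner tube behind it, one dark ring comes out of the collar at the first stop, another at the second.
- button_face (a point): Middle of the outer face of the steel squeeze button, on the grip's +y side half-way along and half-way up: 36 mm long, 16 mm tall, standing 5 mm proud of the wood when free. A gripper closing across the grip at its middle presses it flush (31 mm across grip and button when free, 26 mm when pressed).
- squeeze (a joint): Button travel in m: 0 free, 0.005 flush; spring 3 N at first, 7 N fully in. Above 0.0032 the latch is off. If it is not pressed the grip is locked when fully in and is caught again at the first stop.
- handle (a joint): Extension of the telescoping grip in m: 0 fully in, 0.06 first stop, 0.12 second stop, a hard end. A return spring pulls it in with 3 N at 0 and 6.6 N at 0.12, friction 1 N.
- bowl: Bystander: terracotta-red ceramic bowl, 130 mm across, 60 mm tall; origin under its centre.
- sieve: Bystander: white plastic sieve, 130 mm across, 45 mm tall, with a flat handle along its x reaching 150 mm from its centre; origin under its centre.
- kettle: Bystander: aluminium kettle, 160 mm across, 180 mm tall over the bail handle, spout along its x to 130 mm; origin under its centre.

How it is judged:
By the outcome, as a careful person would: the job done as asked, in the order asked, and still so for the second after the job is handed in, while the arm keeps its last pose, push and grip.
It also fails if it takes over 48 s, if anything falls off the work surface, if the arm or the gripper's body presses on something with over 40 N, if the wrist force passes 120 N, or if a joint passes its speed limit or range.

## Working session

There is one attempt and no reset: what is moved stays moved. The work goes in short steps, each a Python script; the robot and the scene stay as the last script left them, time stands still between calls to the robot, and variables do not carry over. Pictures are saved under pics/ and viewed, about 8 in all and at most 12, crops included, and the job is handed in when it is done.

```bash
mkdir -p pics; ls; cat > h.py <<'E'
import numpy as np, cv2
from rig import ctrl, optics
from scipy.spatial.transform import Rotation as R
def snap(n,f=None):
    im=optics.get_image(n)
    if f: cv2.imwrite('pics/'+f,im[:,:,::-1])
    return im
def ray(n,px):
    c=optics.camera_info(n); K=np.array(c['K'],float); D=np.array(c['D'],float)
    Rm=cv2.Rodrigues(np.array(c['rvec'],float))[0]; t=np.array(c['tvec'],float).ravel()
    u=cv2.undistortPoints(np.array(px,float).reshape(-1,1,2),K,D).reshape(-1,2)
    d=np.c_[u,np.ones(len(u))]@Rm
    return -Rm.T@t,d
def onz(n,px,z):
    o,d=ray(n,px); return o+d*((z-o[2])/d[:,2])[:,None]
def proj(n,P):
    c=optics.camera_info(n)
    return cv2.projectPoints(np.array(P,float).reshape(-1,1,3),np.array(c['rvec'],float),np.array(c['tvec'],float),np.array(c['K'],float),np.array(c['D'],float))[0].reshape(-1,2)
def down(a): # tool z down, tool x (jaw axis) at world angle a
    x=np.array([np.cos(a),np.sin(a),0]); z=np.array([0,0,-1.]); y=np.cross(z,x)
    return R.from_matrix(np.c_[x,y,z]).as_quat()
E
python3 - <<'E'
from h import *
a=snap('top','top0.png');b=snap('side','side0.png')
for n in('top','side'): print(n,ray(n,[[280,210]]))
s=ctrl.read_state();print(s['time_s'],s['tool_rot'],s['opening'])
E
```

```text
pics
top (array([ 0.41176939, -0.04415643,  1.00042053]), array([[ 0.19236218, -0.0035552 , -0.98140683]]))
side (array([ 0.11474458, -0.99273586,  0.96464365]), array([[ 0.37190743,  0.67865646, -0.63338204]]))
0.1 [ 8.13305191e-01  5.81836658e-01 -7.73348577e-04  4.14461433e-04] 0.9987739718861022
```

View pics/top0.png

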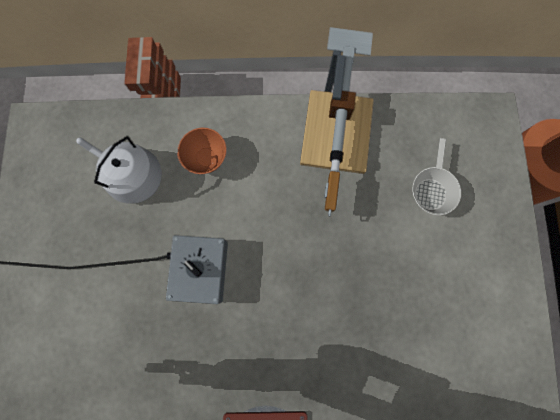

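View pics/side0.png

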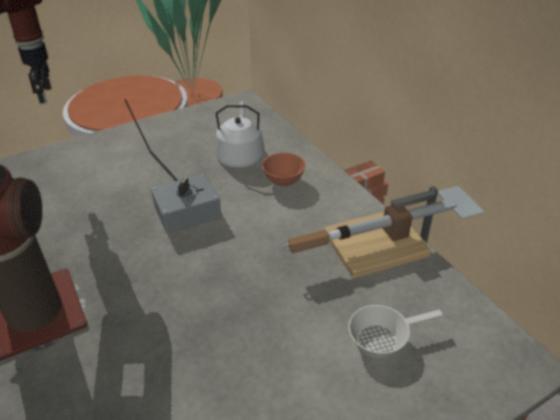

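The top view shows the regulator near (197,268), its dial near (194,268), and the wooden grip from (331,211) to (334,170) with the collar near (337,155). The bowl, kettle and sieve are clear of both. I'll enlarge the dial and the grip.

```bash
python3 - <<'E'
import cv2,numpy as np
a=cv2.imread('pics/top0.png')
c1=cv2.resize(a[228:308,160:235],None,fx=5.3,fy=5.3,interpolation=cv2.INTER_CUBIC)
c2=cv2.resize(a[140:220,300:375],None,fx=5.3,fy=5.3,interpolation=cv2.INTER_CUBIC)
cv2.imwrite('pics/crop0.png',np.hstack([c1,c2]))
E
```

```text
(no output)
```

View pics/crop0.png

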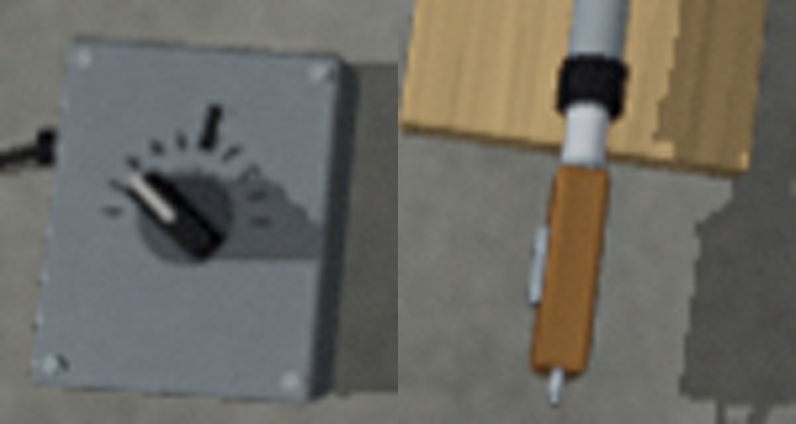

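```bash
python3 - <<'E'
from h import *
f=lambda p,ox,oy:np.array([[x/5.3+ox-.4,y/5.3+oy-.4] for x,y in p])
A=lambda p:f(p,160,228)
B=lambda p:f([(x-397,y) for x,y in p],300,140)
c=onz('top',A([(72,38),(342,55),(315,402),(35,385)]),.07)
print('box',c.round(4).tolist(),'sides',np.linalg.norm(np.diff(c,axis=0),axis=1).round(4)); ctr=c.mean(0)
ax=(c[0]+c[1]-c[2]-c[3]);print('ctr',ctr,'box x yaw',np.degrees(np.arctan2(ax[1],ax[0])))
m=onz('top',A([(216,106),(206,148)]),.07); print('mark',m,'r',np.linalg.norm(m.mean(0)-ctr))
ang=lambda v:np.degrees(np.arctan2(v[1],v[0]))
print('mark ang',ang(m.mean(0)-ctr),ang(m[0]-m[1]))
b=onz('top',A([(132,176),(172,222)]),.106);print('line',b,ang(b[0]-b[1]))
n=onz('top',A([(128,168)]),.072)[0];print('nib',n,ang(n-ctr),np.linalg.norm(n-ctr))
d=onz('top',A([(186,219)]),.074)[0];print('disc',d)
# grip
im=cv2.imread('pics/top0.png');hsv=cv2.cvtColor(im,cv2.COLOR_BGR2HSV)
g=onz('top',B([(557,168),(608,170),(586,376),(535,370)]),.091)
print('grip',g.round(4).tolist(),'ctr',g.mean(0)); v=g[0]+g[1]-g[2]-g[3];print('yaw',ang(v),np.linalg.norm(v)/2)
col=onz('top',B([(590,112)]),.085)[0];tube=onz('top',B([(600,10)]),.089)[0];print('collar',col,'tube',tube,ang(tube-g[2:].mean(0)), ang(col-g[2:].mean(0)))
# side mask
im=cv2.imread('pics/side0.png');hsv=cv2.cvtColor(im,cv2.COLOR_BGR2HSV)
mk=np.zeros(im.shape[:2],np.uint8);mk[225:255,283:333]=cv2.inRange(hsv,(5,110,60),(20,255,255))[225:255,283:333]
r=cv2.minAreaRect(cv2.findNonZero(mk));print('side rect',r)
C=g.mean(0);C[2]=.075
print('proj grip centre in side',proj('side',[C]),'box ctr side',proj('side',[[*ctr[:2],.07]]))
s=im[160:260,140:360];cv2.imwrite('pics/crop1.png',cv2.resize(s,None,fx=3.6,fy=3.6,interpolation=cv2.INTER_CUBIC))
E
```

```text
box [[0.5367, 0.2187, 0.07], [0.5265, 0.0917, 0.07], [0.3692, 0.1027, 0.07], [0.3783, 0.2304, 0.07]] sides [0.1274 0.1576 0.128 ]
ctr [0.45266673 0.1608984  0.07      ] box x yaw -4.116636726358305
mark [[0.5037273  0.15018136 0.07      ]
 [0.48438    0.15442942 0.07      ]] r 0.04226957327005873
mark ang -11.729457743432857 -12.383851754965413
line [[0.46970544 0.1795237  0.106     ]
 [0.44923563 0.16116908 0.106     ]] 41.88155596005717
nib [0.47560221 0.18998767 0.072     ] 51.74593007027704 0.03709746149448226
disc [0.4518404  0.16210138 0.074     ]
grip [[0.6861, -0.1738, 0.091], [0.6847, -0.1979, 0.091], [0.586, -0.1825, 0.091], [0.5893, -0.1591, 0.091]] ctr [ 0.63653004 -0.17834421  0.091     ]
yaw -8.75246386322038 0.09892818906393065
collar [ 0.71552354 -0.1918383   0.085     ] tube [ 0.76560991 -0.19871404  0.089     ] -8.908655658312194 -9.334655934330744
side rect ((308.5294189453125, 239.61764526367188), (9.216353416442871, 36.62287902832031), 75.96376037597656)
proj grip centre in side [[307.88668425 241.42165304]] box ctr side [[185.24879013 192.88138593]]
```

View pics/crop1.png

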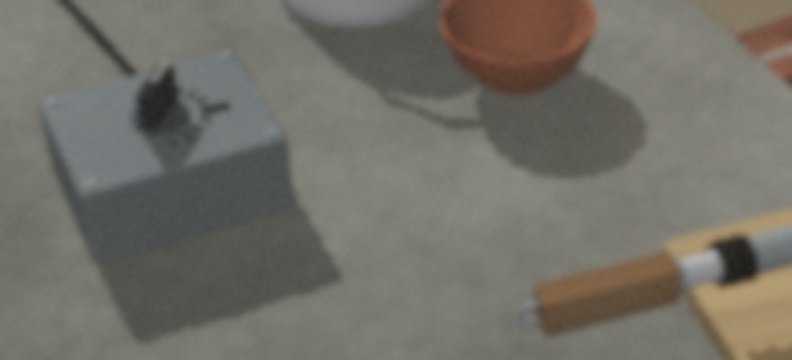

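The side view agrees with the top-view fixes: the grip centre reprojects within 2 px and the box centre falls on the box. The dial bar points at about 42° and the mark at about -12°, so I need roughly 54° clockwise. Now the dial.

```bash
python3 - <<'E'
from h import *
r=np.radians; c=[.4525,.161]
for s in(90,-90):
    q0=ctrl.ik([*c,.15],down(r(42+s)));q1=ctrl.ik([*c,.15],down(r(-12+s)));print(s,q0 is not None and q0[5],q1 is not None and q1[5])
s=90
if ctrl.ik([*c,.079],down(r(42+s))) is None or ctrl.ik([*c,.079],down(r(-12+s))) is None: s=-90
ctrl.move_to([*c,.16],down(r(42+s)))
ctrl.set_gripper(.6,30)
print(ctrl.move_straight([*c,.079],rate=.1,until_force=8))
f0=np.array(ctrl.read_state()['force'])
ctrl.set_gripper(0,30)
st=ctrl.read_state();print(s,st['time_s'],st['tcp_pos'],st['opening'],np.array(st['force'])-f0,st['torque'])
snap('top','top1.png')
E
```

```text
90 -2.1263921411614377 -1.1839143450844996
-90 1.0152005124283559 1.9576783085052938
False
90 3.7333 [0.45181675 0.1629394  0.07993489] 0.15319010779814868 [-5.05832006  8.31277927  7.69096196] [ 1.2695716   0.92620867 -0.05663129]
```

```bash
python3 - <<'E'
from h import *
r=np.radians; c=np.array([.4515,.163])
ctrl.move_straight([*c,.079],rate=.02)
print(np.array(ctrl.read_state()['force']).round(1))
for a in np.linspace(42,-12,7)[1:]:
    ctrl.move_to([*c,.079],down(r(a+90)))
    st=ctrl.read_state();print(a,st['time_s'],np.round(st['tcp_pos'],4),np.round(st['force'],1),round(st['opening'],3))
x=R.from_quat(st['tool_rot']).as_matrix()[:,0];print('tool ang',np.degrees(np.arctan2(x[1],x[0]))-90)
ctrl.set_gripper(.6)
ctrl.move_straight([*c,.17],rate=.2)
ctrl.move_to([.60,-.1724,.2],down(r(-9+90)))
a=snap('top','top2.png');print(ctrl.read_state()['time_s'])
c=cv2.resize(a[228:308,160:235,::-1],None,fx=7,fy=7,interpolation=cv2.INTER_CUBIC);cv2.imwrite('pics/crop2.png',c)
E
```

```text
[-2.6 -1.6  7.8]
33.0 4.3167 [0.4517 0.1632 0.08  ] [-3.1 -0.2  6.9] 0.157
24.0 4.5917 [0.4516 0.1633 0.08  ] [-4.1  0.8  6.6] 0.156
15.0 4.8667 [0.4516 0.1634 0.08  ] [-3.8  1.1  6.6] 0.157
6.0 5.1417 [0.4515 0.1635 0.08  ] [-3.6  1.9  6.4] 0.157
-3.0 5.4167 [0.4515 0.1636 0.08  ] [-4.4  1.9  6.6] 0.161
-12.0 5.6917 [0.4515 0.1637 0.08  ] [-4.   2.7  7. ] 0.154
tool ang -12.0374970298802
8.175
```

View pics/crop2.png

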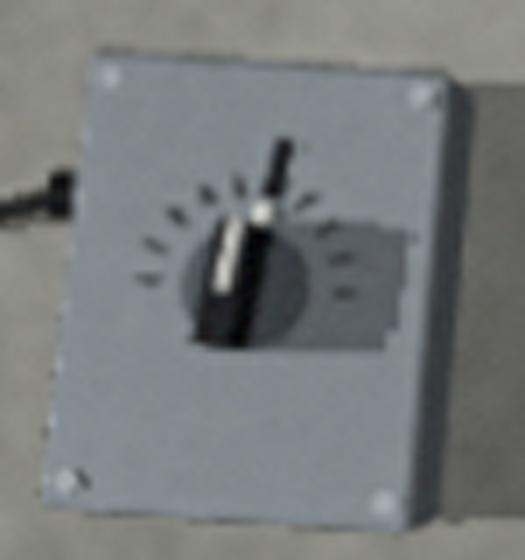

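The white nib at crop (261,212) points towards the foot of the broad mark, which runs from (290,142) to (272,193). I'll put an angle on it.

```bash
python3 - <<'E'
from h import *
im=cv2.imread('pics/top2.png')
g=cv2.resize(im[228:308,160:235],None,fx=7,fy=7,interpolation=cv2.INTER_CUBIC)
gray=cv2.cvtColor(g,cv2.COLOR_BGR2GRAY)
def cen(x0,x1,y0,y1,lo,hi):
    m=np.zeros_like(gray);m[y0:y1,x0:x1]=cv2.inRange(gray,lo,hi)[y0:y1,x0:x1]
    p=cv2.findNonZero(m).reshape(-1,2).astype(float)
    return p,p.mean(0)
F=lambda p,z:onz('top',(np.atleast_2d(p)+.5)/7-.5+[160,228],z)
ang=lambda v:np.degrees(np.arctan2(v[1],v[0]))
pm,m=cen(262,300,130,192,0,75); pn,n=cen(247,278,195,226,185,255); pl,l=cen(205,245,215,300,170,255)
print(m,n,l)
M=F(m,.07)[0];N=F(n,.073)[0];
def pa(p,z):
    w=F(p,z)[:,:2];u=np.linalg.svd(w-w.mean(0),full_matrices=False)[2][0];u*=np.sign(u[0]);return ang(u)
print('mark axis',pa(pm,.07),'line axis',pa(pl,.106))
for c in([.4515,.163],[.4515,.1637],[.4527,.1609],[.4518,.1621]):
    print(c,'mark',ang(M[:2]-c),np.linalg.norm(M[:2]-c),'nib',ang(N[:2]-c),np.linalg.norm(N[:2]-c))
print(M,N,'N->M',ang(M-N),'line ctr',F(l,.106))
E
```

```text
[278.79019384 167.34321551] [259.99315068 211.7739726 ] [227.11009174 255.75229358]
mark axis -13.577217925493867 line axis -11.347572896493018
[0.4515, 0.163] mark -13.998483429977085 0.04405200127156394 nib -10.494638244669215 0.027582477548824574
[0.4515, 0.1637] mark -14.878440980609783 0.04422654444111863 nib -11.917520133227294 0.02771852493859666
[0.4527, 0.1609] mark -11.637453870720105 0.0424156641228353 nib -6.43591692681675 0.026085471293206732
[0.4518, 0.1621] mark -12.945007081280473 0.043550565364507215 nib -8.741257784520949 0.02713627234827806
[0.49424375 0.15234399 0.07      ] [0.47862108 0.15797603 0.073     ] N->M -19.82445731680043 line ctr [[0.46173705 0.16155377 0.106     ]]
```

```bash
python3 - <<'E'
from h import *
from scipy.optimize import least_squares
im=cv2.imread('pics/top2.png')
g=cv2.resize(im[228:308,160:235],None,fx=7,fy=7,interpolation=cv2.INTER_CUBIC)
gray=cv2.cvtColor(g,cv2.COLOR_BGR2GRAY).astype(float)
T=[(148,279),(155,245),(178,215),(208,194),(239,185),(308,199),(327,228),(342,258),(345,292)]
k=np.array([0,1,2,3,4,6,7,8,9])*20.
P=[]
for x,y in T:
    w=gray[y-11:y+12,x-13:x+14]; q=np.clip(np.median(w)-12-w,0,None); Y,X=np.mgrid[-11:12,-13:14]
    P.append((x+(q*X).sum()/q.sum(),y+(q*Y).sum()/q.sum()))
P=np.array(P);print(P.round(0).tolist())
W=onz('top',(P+.5)/7-.5+[160,228],.07)[:,:2]
def res(v): a=np.radians(v[3]-(k-100)); return (W-np.c_[v[0]+v[2]*np.cos(a),v[1]+v[2]*np.sin(a)]).ravel()
s=least_squares(res,[.452,.162,.035,-13],x_scale=[.01,.01,.01,10],loss='soft_l1',f_scale=.0007)
print(s.x,(s.fun.reshape(-1,2)*1000).round(1).tolist())
N=np.array([0.47862,0.15798]);M=np.array([.49424,.15234]);ang=lambda v:np.degrees(np.arctan2(v[1],v[0]))
print(ang(N-s.x[:2]),ang(M-s.x[:2]))
E
```

```text
[[150.0, 280.0], [154.0, 246.0], [177.0, 216.0], [207.0, 195.0], [240.0, 188.0], [307.0, 201.0], [327.0, 229.0], [342.0, 258.0], [343.0, 293.0]]
[  0.4532501    0.16302666   0.03460276 -14.89687305] [[-0.3, -0.7], [-0.1, 1.1], [0.2, 0.3], [0.3, -0.4], [-0.5, -0.1], [0.9, -0.9], [-0.8, 0.4], [0.2, -0.2], [0.1, 0.5]]
-11.250587376922413 -14.612550095013287
```

The ring of ticks fits to about 1 mm. It puts the mark at -14.7° and the pointer at -11.3°, so the dial is about 3° short. I'll regrip and turn it to -15.2°.

```bash
python3 - <<'E'
from h import *
r=np.radians; c=np.array([.4517,.1633])
ctrl.move_to([*c,.16],down(r(78)))
ctrl.move_straight([*c,.079],rate=.1,until_force=10)
ctrl.set_gripper(0,30)
ctrl.move_to([*c,.079],down(r(90-15.2)));ctrl.pause(.2)
st=ctrl.read_state();x=R.from_quat(st['tool_rot']).as_matrix()[:,0];print(np.degrees(np.arctan2(x[1],x[0]))-90,np.round(st['force'],1),st['opening'])
ctrl.set_gripper(.6)
ctrl.move_straight([*c,.17],rate=.2)
ctrl.move_to([.635,-.178,.2],down(r(-9+90)))
a=snap('top','top3.png');b=snap('side','side3.png');print(ctrl.read_state()['time_s'])
c=cv2.resize(a[228:308,160:235,::-1],None,fx=7,fy=7,interpolation=cv2.INTER_CUBIC);cv2.imwrite('pics/crop3.png',c)
g=cv2.cvtColor(c,cv2.COLOR_BGR2GRAY)
m=np.zeros_like(g);m[195:226,247:285]=cv2.inRange(g,185,255)[195:226,247:285]
n=cv2.findNonZero(m).reshape(-1,2).mean(0);N=onz('top',(n+.5)/7-.5+[160,228],.073)[0,:2]-[.45325,.16303];print(n,np.degrees(np.arctan2(N[1],N[0])))
E
```

```text
-15.114791332955576 [-0.8  2.7  4.9] 0.16315711026730972
13.9833
[263.84459459 212.44594595] -14.31552267126747
```

View pics/crop3.png

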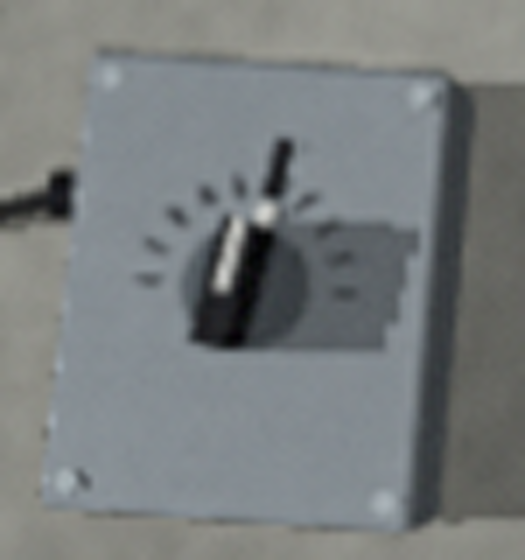

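The dial now reads -14.3° against the mark's -14.7°, and the nib sits under the broad mark at crop (264,212). Next is the grip.

```bash
python3 - <<'E'
from h import *
r=np.radians; c=np.array([.6355,-.1785]);q=down(r(81))
ctrl.set_gripper(.7,60)
ctrl.move_to([*c,.13],q)
print(ctrl.move_straight([*c,.056],q,rate=.1,until_force=8))
f0=np.array(ctrl.read_state()['force'])
ctrl.set_gripper(0,60)
st=ctrl.read_state();f=np.array(st['force'])-f0;print(st['time_s'],np.round(st['tcp_pos'],4),st['opening'],st['opening']*85,f.round(1),np.round(st['torque'],2))
a=snap('top','top4.png');b=snap('side','side4.png')
cv2.imwrite('pics/crop4.png',np.hstack([cv2.resize(a[140:230,300:390,::-1],(400,400)),cv2.resize(b[190:290,270:370,::-1],(400,400))]))
E
```

```text
False
15.9083 [ 0.6363 -0.1783  0.0574] 0.2989383217800157 25.409757351301337 [-1.2  3.7  5.1] [ 0.47  0.13 -0.37]
```

View pics/crop4.png

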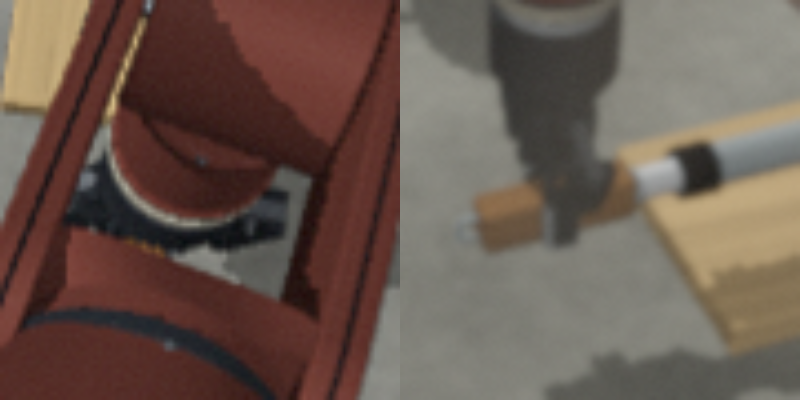

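The jaws straddle the grip at mid-length. At about 25.4 mm across, the button is flush. I'll draw it out, watching the force.

```bash
python3 - <<'E'
from h import *
r=np.radians; q=down(r(81)); u=np.array([np.cos(r(-9)),np.sin(r(-9)),0]);v=np.array([-u[1],u[0],0])
ctrl.set_gripper(0,80)
p0=np.array([.6358,-.1783,.056]);t0=np.array(ctrl.read_state()['tcp_pos'])
for d in(.01,.03,.055,.065,.09,.11,.116,.119,.121,.123,.125,.127):
    ctrl.move_straight(p0-u*d,q,rate=.06)
    st=ctrl.read_state();f=np.array(st['force']);e=np.array(st['tcp_pos'])-t0
    print(d,round(st['time_s'],2),'ext %.4f lat %.4f'%(-e@u,e@v),'Fu %.1f Fv %.1f Fz %.1f'%(f@u,f@v,f[2]),round(st['opening'],3))
    if d>.115 and f@u>22: break
a=snap('top','top5.png');b=snap('side','side5.png')
cv2.imwrite('pics/crop5.png',np.hstack([cv2.resize(a[130:250,290:410,::-1],(400,400)),cv2.resize(b[190:290,250:350,::-1],(400,400))]))
E
```

```text
0.01 16.53 ext 0.0093 lat 0.0000 Fu 2.7 Fv 3.9 Fz 5.9 0.293
0.03 17.02 ext 0.0292 lat 0.0002 Fu 1.6 Fv 4.2 Fz 5.9 0.296
0.055 17.58 ext 0.0540 lat 0.0004 Fu 3.5 Fv 5.5 Fz 5.9 0.296
0.065 17.9 ext 0.0639 lat 0.0005 Fu 4.8 Fv 5.0 Fz 5.7 0.294
0.09 18.47 ext 0.0887 lat 0.0007 Fu 4.8 Fv 6.1 Fz 5.9 0.292
0.11 18.95 ext 0.1086 lat 0.0008 Fu 5.8 Fv 7.1 Fz 5.4 0.292
0.116 19.2 ext 0.1145 lat 0.0009 Fu 4.7 Fv 7.2 Fz 5.1 0.296
0.119 19.45 ext 0.1174 lat 0.0009 Fu 5.2 Fv 8.7 Fz 5.1 0.295
0.121 19.7 ext 0.1192 lat 0.0009 Fu 7.1 Fv 7.7 Fz 4.8 0.291
0.123 19.95 ext 0.1200 lat 0.0009 Fu 12.3 Fv 9.0 Fz -0.2 0.291
0.125 20.2 ext 0.1200 lat 0.0009 Fu 22.9 Fv 8.2 Fz -8.8 0.291
```

View pics/crop5.png

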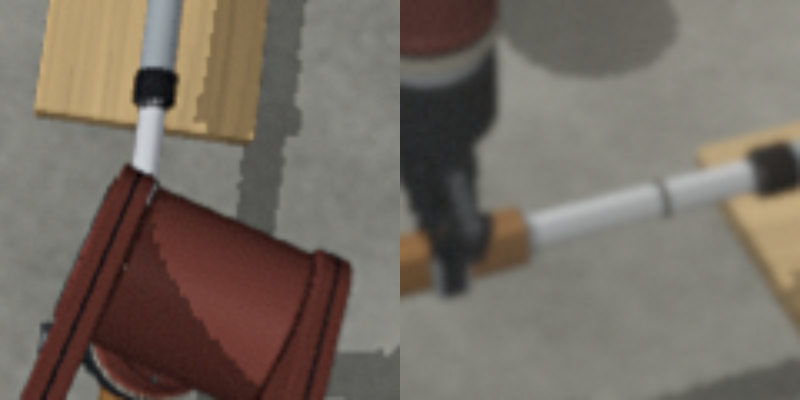

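The hard end was reached at 0.120 m: the force rose from 7 to 23 N with no more travel. The first-stop ring is well clear of the collar, midway along the exposed tube. One steadiness and dial check, then hand in.

```bash
python3 - <<'E'
from h import *
ctrl.pause(.8)
st=ctrl.read_state();print(st['time_s'],np.round(st['tcp_pos'],4),np.round(st['force'],1),st['opening'])
a=snap('top').astype(int);b=snap('side').astype(int)
o=cv2.imread('pics/top3.png')[:,:,::-1].astype(int);so=cv2.imread('pics/side0.png')[:,:,::-1].astype(int)
for n,(x0,x1,y0,y1) in dict(kettle=(75,160,130,205),bowl=(178,228,128,174),sieve=(412,462,138,216),dial=(178,215,245,285)).items():
    print(n,abs(a-o)[y0:y1,x0:x1].mean().round(1))
g=cv2.cvtColor(cv2.resize(a[228:308,160:235].astype(np.uint8),None,fx=7,fy=7,interpolation=cv2.INTER_CUBIC),cv2.COLOR_RGB2GRAY)
m=np.zeros_like(g);m[195:226,247:285]=cv2.inRange(g,185,255)[195:226,247:285];p=cv2.findNonZero(m)
print('nib',None if p is None else p.reshape(-1,2).mean(0))
ctrl.hand_in()
E
```

```text
21.1 [ 0.5179 -0.1586  0.0575] [23.8  4.4 -7.6] 0.2906905628224922
kettle 11.1
bowl 8.7
sieve 20.1
dial 9.9
nib [263.91304348 212.62318841]
the job is handed in; nothing more can be done
```

The dial is at the broad mark and the grip is held fully out at the second stop with the button squeezed. I handed the job in at about 21 s of the 48 s allowed.

- **Dial:** My first turn stopped about 3° short, so I regripped and corrected it. The pointer then measured -14.3° against the mark's -14.7°. The nib was still in the same place just before hand-in.
- **Grip and button:** The jaws closed to about 25 mm across the grip, which means the button is flush. They stayed there for the whole draw, and the grip force is set to 80 N.
- **Extension:** The grip came out 0.120 m, then the pull rose to about 23 N with no further travel, which is the hard end. It held steady through the last 0.8 s check. The first-stop ring is well clear of the collar, but I could not clearly make out the second ring in the picture.
- **Bowl, sieve and kettle:** The arm never approached them. My before-and-after picture comparison was inconclusive: every area changed, the sieve's most. The arm and its shadow had moved between the two pictures, and I did not look further, so that check doesn't confirm they are unmoved.

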